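Line up the stoneware jars by size on the ware board

ROBOT

A 7-joint arm with a two-finger parallel gripper is mounted at the origin on the work surface. World frame = base frame: x ahead of the robot, y to its left, z up, the work surface at z = 0. Lengths are in mm, angles in rad, forces in N, time in s.
With the tool pointing down it reaches from about 400 to 750 mm from the base axis. Payload 19.5 kg.
Tool frame: the origin (TCP) lies midway between the tips of the shut fingers; the grasp point (between the pads) lies 19 mm behind it; z points along the fingers, y is the line along which they close (so a half turn about z gives the same grasp; the last joint's range is limited). The gripper opens to 85 mm and grips with 20 to 120 N. Pads are 22 mm wide; open, the fingers measure 114 mm over their backs; the gripper's body (76 mm by 85 mm) begins 54 mm behind the grasp point. The pads swing forward as they close: fully open they stand 13 mm farther back than shut.
Start: joints at [1.132, 0.707, -0.028, 1.485, 0.022, 0.951, -0.075], TCP at [222.209, -530.296, 198.068] pointing down, gripper open.
Joint ranges: [-2.71, 2.71], [-0.32, 2.16], [-1.57, 1.52], [0, 2.45], [-1.46, 4.6], [0, 2.02], [-2.83, 2.83]. Speed limits (rad/s): [1.89, 1.89, 2.57, 2.57, 3.01, 3.01, 3.01].

INTERFACE

Orientations are given as a unit quaternion [w, x, y, z].
In Python, from station import status, eyes, order, spotter gives the robot as it stands.
- The arm moves only by the tool play_rows, never from a script. Its argument "series" is a list of rows, each a list of 3 entries, a list of its own where there are three numbers: the finger opening in mm, from 0 to 85.4, then the shift along the tool's x, y, z in units of 400 mm (1.0 is 400 mm), then the turn about the tool's z in units of 60 degrees (1.0 is 60 degrees). A call has 1 to 12 rows; each row is the pose to reach, as a shift and turn from the pose commanded when the call began, along the tool's axes at that moment; what a row does not reach only later rows make up. A row lasts 1/12 s, in which the tool goes at most 41.7 mm and 7.16 degrees, less where a joint would pass 70% of its speed; a pose out of reach is approached as far as the arm can. A call with a number of a shift or a turn outside -1 to 1 is refused whole. A call with a gripper value outside its range is refused whole. The fingers move at their own pace and stop on an object; "newtons" is the grip in N (left out, the last holds). Time passes only in rows, so rows that repeat a pose let the fingers close. It gives the time, the measured TCP pose, the force, the opening and the grip force at its end, in the units of the state.
- status.state(): the state, without advancing time (a new reading comes with each control period).
- eyes.read_camera(name): name is "side" or "top"; returns the picture (400x640x3 uint8, blue, green, red); there is no depth.
- eyes.camera_params(name): a dict with "mtx" (3x3 intrinsics, pixels), "k1" (the pictures are not rectified: a ray, as slopes to the right and down, at radius r is drawn at 1 + k1 r^2 times it, then the intrinsics apply), "extrinsics" (4x4, takes a point from camera to world coordinates). Camera axes: x right, y up, looking along -z (the intrinsics and any distortion apply to the point x, -y, -z); pixel columns grow to the right and rows downward; lengths in mm; the calibration is good to about 2 mm. A picture is of the moment at which its call begins. camera_params takes no time and is no camera call.
- order.job_done(): hands the job in; it is judged then, once.
Trained networks look in the newest picture that a camera, given by its name, has taken for a name from the list of things; names that differ only in an ending like _2 or _b are one class to them, and where a whole thing is asked for, a point or a joint stands for the part that bears it (a point fixed in the world has none). Each returns a list of dicts, best first, with "confidence" (0 to 1); they miss things now and then, are a little off and sometimes report something else, mostly with a low value. They report only what shows in the picture. A call takes as long as a camera call. They do not tell look-alikes from the thing itself.
- spotter.boxes_of(camera, thing): "at" ([column, row] in pixels, amid what is visible of it).
- spotter.silhouettes(camera, thing): "pixels" (400x640 bool, what is visible of it) and "at" ([column, row] in pixels, amid what is visible of it).
- spotter.tip_of(camera, thing): "at" ([column, row] in pixels: a listed point, or the origin of a listed thing).
The state is a dict: "time_s": time; "joints": joint angles; "joint_vel": joint speeds; "joint_efforts": joint torques, N m; "tool_pos": TCP position; "ee_rot": TCP orientation; "ft_force": force on the tool from outside, world axes, zero at the start; "moment": the same for the moment, N m; "grip_width": finger opening in mm; "gripper_force": force on a finger pad.
Only numpy, scipy, OpenCV 4.12 (cv2) and the standard library are available. Lean on these libraries where they do the work, as an engineer would, in place of code of your own. Each camera call takes 0.05 s, during which the arm holds its last target. There are 200 camera calls.

TASK

Line up the four lidded stoneware jars on the wooden ware board in order of size, each standing upright in the middle of its own dark round mark: the smallest on the mark next to the blue block, then ever larger, the largest on the mark at the far end. Set them down gently, without dropping any or tipping any over, and leave the grey unfired bowl where it stands.

Things in the scene. Friction and masses are not known exactly. Their poses are not given: they have to be found in the camera images.
- jar_s_center (a point): smallest of four round lidded stoneware jars: ochre-yellow glaze on body and lid, small terracotta knob on top, loose, closed (lid does not come off). Straight cylinder of 34 mm diameter; 46 mm tall in all, of which the top 14 mm are lid (6 mm, 3 mm narrower) and knob (12 mm diameter). The point is on its axis, half-way up (23 mm above its foot); z runs up the jar.
- jar_m_center (a point): second smallest of four round lidded stoneware jars: brick-red glaze on body and lid, small terracotta knob on top, loose, closed (lid does not come off). Straight cylinder of 42 mm diameter; 58 mm tall in all, of which the top 14 mm are lid (6 mm, 3 mm narrower) and knob (12 mm diameter). The point is on its axis, half-way up (29 mm above its foot); z runs up the jar.
- jar_l_center (a point): second largest of four round lidded stoneware jars: celadon-green glaze on body and lid, small terracotta knob on top, loose, closed (lid does not come off). Straight cylinder of 50 mm diameter; 72 mm tall in all, of which the top 14 mm are lid (6 mm, 3 mm narrower) and knob (12 mm diameter). The point is on its axis, half-way up (36 mm above its foot); z runs up the jar.
- jar_xl_center (a point): largest of four round lidded stoneware jars: cream-white glaze on body and lid, small terracotta knob on top, loose, closed (lid does not come off). Straight cylinder of 58 mm diameter; 86 mm tall in all, of which the top 14 mm are lid (6 mm, 3 mm narrower) and knob (12 mm diameter). The point is on its axis, half-way up (43 mm above its foot); z runs up the jar.
- mark_a: flat dark-brown disc, 72 mm diameter, let into the top of the pale wooden ware board (fixed; 115 x 540 mm, its top 18 mm above the table). The four marks a, b, c, d look alike and lie in this order in a straight row along the middle of the board, 105 mm apart; this is number 1 from the mark_a end. Origin at its centre, on the board's top; z up, y along the row from mark_a towards mark_d.
- mark_b: flat dark-brown disc, 72 mm diameter, let into the top of the pale wooden ware board (fixed; 115 x 540 mm, its top 18 mm above the table). The four marks a, b, c, d look alike and lie in this order in a straight row along the middle of the board, 105 mm apart; this is number 2 from the mark_a end. Origin at its centre, on the board's top; z up, y along the row from mark_a towards mark_d.
- mark_c: flat dark-brown disc, 72 mm diameter, let into the top of the pale wooden ware board (fixed; 115 x 540 mm, its top 18 mm above the table). The four marks a, b, c, d look alike and lie in this order in a straight row along the middle of the board, 105 mm apart; this is number 3 from the mark_a end. Origin at its centre, on the board's top; z up, y along the row from mark_a towards mark_d.
- mark_d: flat dark-brown disc, 72 mm diameter, let into the top of the pale wooden ware board (fixed; 115 x 540 mm, its top 18 mm above the table). The four marks a, b, c, d look alike and lie in this order in a straight row along the middle of the board, 105 mm apart; this is number 4 from the mark_a end. Origin at its centre, on the board's top; z up, y along the row from mark_a towards mark_d.
- end_blue: blue glazed block, 70 x 30 mm and 22 mm high, fixed on top of the ware board beyond one end of the row of marks, 85 mm from the centre of the end mark: it may be at the mark_a end or at the mark_d end (a like block in white is at the other end). It shows where the row begins. Origin at the centre of its underside.
- bowl: small open bowl of unfired grey clay, rim 76 mm across, 42 mm high, loose and fragile, standing on the table among the jars. Origin at the centre of its underside. Leave it alone.
Things that resemble listed ones, but are neither listed nor needed, are in the scene too. What is shaped like the part that bears jar_xl_center but purple is not meant.

How it is judged (in metres and radians):
At the end, for the whole second after the job is handed in: From the blue block on, smallest to largest: each jar upright (0.1 rad) on the board, its axis within 14 mm of its mark's centre, its foot within 5 mm of the board's top; all jars released and at rest; the bowl within 12 mm of where it was (((horizontal distance between end_blue and mark_a below 0.15 m and horizontal distance between jar_s_center and mark_a below 0.014 m and z of jar_s_center in the frame of mark_a between 0.018 and 0.028 m and horizontal distance between jar_m_center and mark_b below 0.014 m and z of jar_m_center in the frame of mark_b between 0.024 and 0.034 m and horizontal distance between jar_l_center and mark_c below 0.014 m and z of jar_l_center in the frame of mark_c between 0.031 and 0.041 m and horizontal distance between jar_xl_center and mark_d below 0.014 m and z of jar_xl_center in the frame of mark_d between 0.038 and 0.048 m) or (horizontal distance between end_blue and mark_d below 0.15 m and horizontal distance between jar_s_center and mark_d below 0.014 m and z of jar_s_center in the frame of mark_d between 0.018 and 0.028 m and horizontal distance between jar_m_center and mark_c below 0.014 m and z of jar_m_center in the frame of mark_c between 0.024 and 0.034 m and horizontal distance between jar_l_center and mark_b below 0.014 m and z of jar_l_center in the frame of mark_b between 0.031 and 0.041 m and horizontal distance between jar_xl_center and mark_a below 0.014 m and z of jar_xl_center in the frame of mark_a between 0.038 and 0.048 m)) and angle between each of jar_s_center, jar_m_center, jar_l_center, jar_xl_center's own z axis and vertical below 0.1 rad and linear speed of each of jar_s, jar_m, jar_l, jar_xl below 0.02 m/s and angular speed of each of jar_s, jar_m, jar_l, jar_xl below 0.2 rad/s and contact force between each of jar_s, jar_m, jar_l, jar_xl and the fingers below 0.1 N and distance of bowl from where it was at the start of the episode below 0.012 m); the robot touches nothing.
It fails at once if the unfired bowl is pushed (12 mm or more) (distance of bowl from where it was at the start of the episode above 0.012 m).
It fails at once if a jar is tipped over (more than 0.7 rad) (angle between any of jar_s_center, jar_m_center, jar_l_center, jar_xl_center's own z axis and vertical above 0.7 rad).
It fails at once if a jar is dropped (moves faster than 0.7 m/s outside the fingers, a fall of about 25 mm) ((linear speed of jar_s above 0.7 m/s and contact force between jar_s and the fingers below 0.05 N) or (linear speed of jar_m above 0.7 m/s and contact force between jar_m and the fingers below 0.05 N) or (linear speed of jar_l above 0.7 m/s and contact force between jar_l and the fingers below 0.05 N) or (linear speed of jar_xl above 0.7 m/s and contact force between jar_xl and the fingers below 0.05 N)).
It also fails if it takes over 128 s, if anything falls off the work surface, if the arm or the gripper's body presses on something with over 40 N, if the wrist force passes 120 N, or if a joint passes its speed limit or range.

## Working session

There is one attempt and no reset: what is moved stays moved. The work goes in short steps, Python scripts to look and compute and a tool call to move; the robot and the scene stay as the last step left them, time stands still between calls to the robot, and variables do not carry over. Pictures are saved under pics/ and viewed, at most 18 in all, crops included, and the job is handed in when it is done.

Besides the shell and the picture viewer there is one more tool, called after "Emit:" as name(argument=value, ...), one argument or row to a line, values as JSON. play_rows: Moves the arm, as the interface text tells. Shifts and turns lie within -1 to 1; 1 stands for 400 mm of shift or 60 degrees of turn. Its arguments: {"type":"object","properties":{"series":{"type":"array","items":{"type":"array"}},"newtons":{"type":"number"}},"required":["series"]}

```bash
mkdir -p pics; ls
python3 - <<'E'
from station import status,eyes
import cv2
for n in("top","side"):
    cv2.imwrite(f"pics/{n}0.png",eyes.read_camera(n)); p=eyes.camera_params(n); print(n,p)
print(status.state())
E
```

```text
pics
top {'mtx': array([[388.83213323,   0.        , 317.16900383],
       [  0.        , 388.83213323, 200.5952831 ],
       [  0.        ,   0.        ,   1.        ]]), 'k1': -0.010079148369292076, 'extrinsics': array([[-7.49455373e-03,  9.93278957e-01, -1.15502147e-01,
         3.69702658e+02],
       [-9.99892746e-01, -5.99037624e-03,  1.33645589e-02,
         1.75443153e+01],
       [ 1.25828339e-02,  1.15589920e-01,  9.93217319e-01,
         8.96585929e+02],
       [ 0.00000000e+00,  0.00000000e+00,  0.00000000e+00,
         1.00000000e+00]])}
side {'mtx': array([[377.66408697,   0.        , 319.68083898],
       [  0.        , 377.66408697, 197.66561742],
       [  0.        ,   0.        ,   1.        ]]), 'k1': -0.008682939610592957, 'extrinsics': array([[-9.68780561e-01,  1.37329377e-01, -2.06409464e-01,
         2.71573877e+02],
       [-2.47751351e-01, -5.05583353e-01,  8.26441009e-01,
         9.00809894e+02],
       [ 9.13744029e-03,  8.51778208e-01,  5.23822863e-01,
         6.26762417e+02],
       [ 0.00000000e+00,  0.00000000e+00,  0.00000000e+00,
         1.00000000e+00]])}
{'time_s': 0.1, 'joints': array([ 1.13229368,  0.70702171, -0.02761236,  1.48491283,  0.02195881,
        0.95094878, -0.0755164 ]), 'joint_vel': array([ 7.48229466e-04, -5.70636584e-04, -7.01914928e-04,  1.42504577e-04,
       -1.37488805e-04,  4.77864858e-04,  3.32210382e-05]), 'joint_efforts': array([-6.95320832e-04, -8.84291124e+01,  1.23606820e+00, -2.36462116e+01,
        1.71477831e-02,  4.83762415e-03,  3.72712293e-05]), 'tool_pos': array([ 222.12548208, -530.0739845 ,  197.69449732]), 'ee_rot': array([-4.85304828e-04,  9.80387278e-01,  1.97080035e-01, -9.77865702e-05]), 'ft_force': array([0.19514322, 0.94269503, 0.03643671]), 'moment': array([-0.02663924,  0.0434657 , -0.02854864]), 'gripper_force': 0.0, 'grip_width': 85.31114177246208}
```

View pics/top0.png

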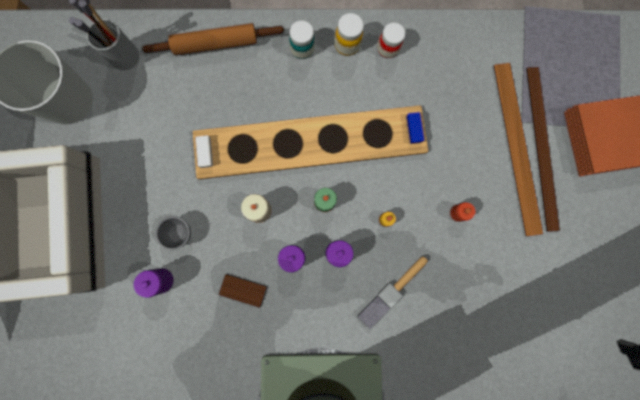

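View pics/side0.png

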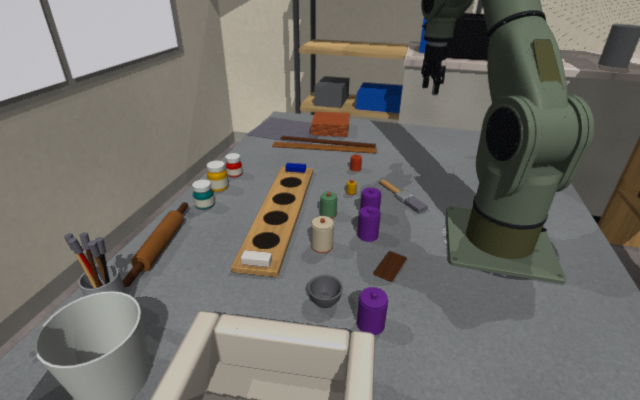

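Top picture: the jars are cream at (255,207), green (325,199), ochre (388,218) and red (463,212). The bowl is at (173,233). Three purple look-alikes stand at (291,258), (340,253) and (152,283). The marks are at (377,133), (332,138), (288,143) and (242,149), with the blue block at the right end (416,128). What could be taken for a wanted jar: the purple ones, for the cream jar; the paint pots at (301,38), (348,33) and (391,38). The side picture shows the same layout.

```bash
cat > h.py <<'E'
import numpy as np, cv2
from scipy.optimize import least_squares
from station import status,eyes,spotter
P={n:eyes.camera_params(n) for n in("top","side")}
def ray(n,px):
    p=P[n];K=p["mtx"];d=np.array([(px[0]-K[0,2])/K[0,0],(px[1]-K[1,2])/K[1,1]]);u=d.copy()
    for _ in range(8):u=d/(1+p["k1"]*(u@u))
    E=p["extrinsics"];return E[:3,3],E[:3,:3]@np.array([u[0],-u[1],-1])
def atz(n,px,z):
    o,d=ray(n,px);return o+d*(z-o[2])/d[2]
def proj(n,X):
    p=P[n];E=p["extrinsics"];c=E[:3,:3].T@(np.asarray(X,float)-E[:3,3]);u=np.array([c[0],-c[1]])/-c[2]
    u=u*(1+p["k1"]*(u@u));return u*p["mtx"][0,0]+p["mtx"][:2,2]
J={"s":(34,46),"m":(42,58),"l":(50,72),"xl":(58,86)}
def outline(n,pts):
    return cv2.convexHull(np.array([proj(n,q) for q in pts],np.float32))[:,0]
def jar_pts(x,y,z0,D,H):
    a=np.linspace(0,2*np.pi,36,endpoint=False)
    R=[(D/2,0),(D/2,H-14),(D/2-1.5,H-14),(D/2-1.5,H-8),(6,H-8),(6,H)]
    return np.array([[x+r*np.cos(t),y+r*np.sin(t),z0+h] for r,h in R for t in a])
def hullc(n,pts):
    # bbox + centroid of hull
    h=outline(n,pts);m=cv2.moments(h);return np.array([m["m10"]/m["m00"],m["m01"]/m["m00"],h[:,0].min(),h[:,0].max(),h[:,1].min(),h[:,1].max()])
def mask_feat(mask):
    c=max(cv2.findContours(mask.astype(np.uint8),cv2.RETR_EXTERNAL,cv2.CHAIN_APPROX_NONE)[0],key=cv2.contourArea)
    h=cv2.convexHull(c)[:,0];m=cv2.moments(h);return np.array([m["m10"]/m["m00"],m["m01"]/m["m00"],h[:,0].min()-.5,h[:,0].max()+.5,h[:,1].min()-.5,h[:,1].max()+.5])
def fit(n,mask,j,z0,x0):
    f=mask_feat(mask);D,H=J[j];w=np.array([3,3,1,1,1,1])
    r=least_squares(lambda q:w*(hullc(n,jar_pts(q[0],q[1],z0,D,H))-f),x0);return r.x,np.abs(r.fun).max()
E
python3 - <<'E'
from h import *
for n in("top","side"):
    eyes.read_camera(n)
    for j in J:
        for d in spotter.silhouettes(n,f"jar_{j}_center")[:2]:
            if d["confidence"]<.3: continue
            x0=atz(n,d["at"],30)[:2]
            q,e=fit(n,d["pixels"],j,0,x0); print(n,j,d["confidence"],np.round(d["at"]),q.round(1),e.round(1))
    for k,z in(("mark_a",18),("end_blue",29),("bowl",20)):
        for d in spotter.silhouettes(n,k)[:5]:
            f=mask_feat(d["pixels"]) ;print(n,k,round(d["confidence"],2),np.round(f[:2],1),atz(n,f[:2],z).round(1))
E
```

```text
top s 0.6 [387. 222.] [ 429.5 -152.5] 0.3
top m 0.91 [462. 212.] [ 444.  -321.5] 0.7
top m 0.51 [413. 125.] [ 640.4 -220.2] 4.3
top l 0.57 [325. 198.] [473.9 -11.7] 1.4
top xl 0.88 [339. 254.] [353.  -41.9] 2.5
top xl 0.73 [152. 282.] [294.3 360.6] 0.3
top mark_a 0.83 [287.9 143.2] [606.   72.3  18. ]
top mark_a 0.83 [242.7 148.5] [593.9 176.6  18. ]
top mark_a 0.63 [377.6 133.2] [ 628.9 -136.1   18. ]
top mark_a 0.63 [332.8 138. ] [617.9 -31.5  18. ]
top end_blue 0.84 [415.2 127. ] [ 640.2 -221.5   29. ]
top bowl 0.88 [172.7 232.6] [401.5 330.2  20. ]
top bowl 0.56 [242.4 148.4] [593.6 176.9  20. ]
side s 0.51 [350. 185.] [ 432.5 -140.2] 3.0
side m 0.46 [355. 162.] [ 444.9 -316.8] 1.2
side l 0.95 [330. 205.] [472.6 -11.3] 0.9
side xl 0.9 [322. 233.] [456.2 129. ] 10.0
side xl 0.73 [369. 221.] [346.3  43.5] 13.6
side mark_a 0.71 [283.2 198.1] [618.7 -27.7  18. ]
side mark_a 0.7 [290.4 181.7] [ 629.6 -131.5   18. ]
side mark_a 0.67 [265.9 239.7] [594.8 179.3  18. ]
side mark_a 0.57 [275.  217.2] [607.4  76.1  18. ]
side end_blue 0.7 [283.1 198.2] [612.6 -10.6  29. ]
side end_blue 0.51 [295.2 167.5] [ 638.5 -213.9   29. ]
side bowl 0.72 [324.9 290.2] [403.7 316.   20. ]
```

```bash
cat >> h.py <<'E'
SEED={"top":{"s":(388,219),"m":(463,212),"l":(325,199),"xl":(255,208)},"side":{"s":(351,188),"m":(356,163),"l":(329,206),"xl":(322,236)}}
def seg(n,img,j,c,r=30):
    hsv=cv2.cvtColor(img,cv2.COLOR_BGR2HSV).astype(int);h,s,v=hsv.transpose(2,0,1)
    k={"s":(h>12)&(h<32)&(s>120),"m":((h<9)|(h>172))&(s>120),"l":(h>45)&(h<85)&(s>70),"xl":(h>15)&(h<40)&(s>25)&(v>90)}[j]
    w=np.zeros_like(k);x,y=map(int,c);w[max(0,y-r):y+r,max(0,x-r):x+r]=1
    k=cv2.morphologyEx((k&w).astype(np.uint8),cv2.MORPH_CLOSE,np.ones((7,7)))
    nl,L,st,ce=cv2.connectedComponentsWithStats(k);b=1+np.argmax(st[1:,4]);return L==b
E
python3 - <<'E'
from h import *
out=[]
for n in("top","side"):
    im=eyes.read_camera(n);v=cv2.resize(im,None,fx=4,fy=4,interpolation=cv2.INTER_CUBIC)
    for j in J:
        c=SEED[n][j];m=seg(n,im,j,c);q,e=fit(n,m,j,0,atz(n,c,30)[:2]);print(n,j,q.round(1),e.round(1),m.sum())
        for col,hl in(((255,0,255),outline(n,jar_pts(*q,0,*J[j]))),): cv2.polylines(v,[np.int32((hl+.5)*4)],True,col,1)
    v=v[640:1060,900:2000] if n=="top" else v[560:1060,1180:1560]
    out.append(cv2.resize(v,(780,int(v.shape[0]*780/v.shape[1]))) if n=="top" else cv2.resize(v,(220,290)))
o=np.zeros((590,790,3),np.uint8);o[:out[0].shape[0],:780]=out[0];o[300:590,:220]=out[1];cv2.imwrite("pics/c1.png",o)
E
```

```text
top s [ 429.4 -152.4] 0.7 190
top m [ 444.6 -322.9] 1.1 356
top l [472.8 -11.7] 1.9 345
top xl [453.8 142.5] 2.0 622
side s [ 425.8 -122.9] 11.0 126
side m [ 444.5 -317.8] 0.6 164
side l [472.4  -2.9] 3.7 335
side xl [454.5 140.3] 1.4 707
```

View pics/c1.png

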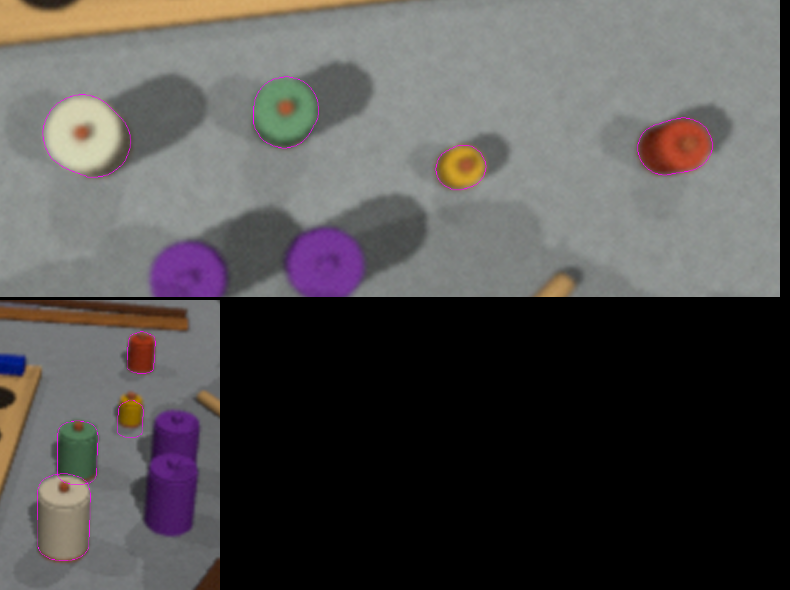

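The crop confirms the four jars; the purple ones are the look-alikes. I take the red jar first, at (444.5,-320.5), with the tool turned so that it closes along world x.

Emit:
play_rows(
  series=[
    [85,[0.05,-0.02,0],-0.05],
    [85,[0.12,-0.045,0],-0.15],
    [85,[0.2,-0.075,0],-0.26],
    [85,[0.28,-0.105,0],-0.37],
    [85,[0.36,-0.135,0],-0.48],
    [85,[0.44,-0.165,0],-0.59],
    [85,[0.52,-0.195,0],-0.7],
    [85,[0.6,-0.225,0],-0.81],
    [85,[0.67,-0.25,0],-0.9],
    [85,[0.7,-0.264,0],-0.97],
    [85,[0.7155,-0.269,0],-1],
    [85,[0.7155,-0.269,0],-1],
  ],
  newtons=40,
)

```text
time_s: 2.0
tool_pos: [445.2, -319.8, 198.0]
ee_rot: [-0.0, 0.75, 0.662, 0.0]
ft_force: [-1.4, -0.5, 0.3]
grip_width: 85.3
gripper_force: 0.0
```

Emit:
play_rows(
  series=[
    [85,[0,0,0.05],-0.06],
    [85,[0,0,0.13],-0.118],
    [85,[0,0,0.2],-0.118],
    [85,[0,0,0.24],-0.118],
    [85,[0,0,0.25],-0.118],
    [85,[0,0,0.25],-0.118],
  ],
)

```text
time_s: 2.5
tool_pos: [443.6, -321.3, 97.6]
ee_rot: [-0.001, 0.709, 0.705, -0.0]
ft_force: [-0.4, 0.0, 1.4]
grip_width: 84.9
gripper_force: 0.0
```

Run:
```python
from h import *
s=status.state();print(s["tool_pos"],s["ee_rot"])
o=[]
for n in("top","side"):
    im=eyes.read_camera(n);t=proj(n,s["tool_pos"]);cv2.circle(im,tuple(np.int32(t)),1,(255,0,255),-1);print(n,t)
    x,y=np.int32(t);o.append(cv2.resize(im[y-60:y+60,x-60:x+60],(390,390),interpolation=cv2.INTER_CUBIC))
cv2.imwrite("pics/m1.png",np.hstack(o))
```

```text
[ 443.55612296 -321.30623985   97.60034706] [-6.41184752e-04  7.09301762e-01  7.04904529e-01 -4.52586186e-04]
top [475.11596064 208.76086737]
side [357.16983876 143.20989063]
```

View pics/m1.png

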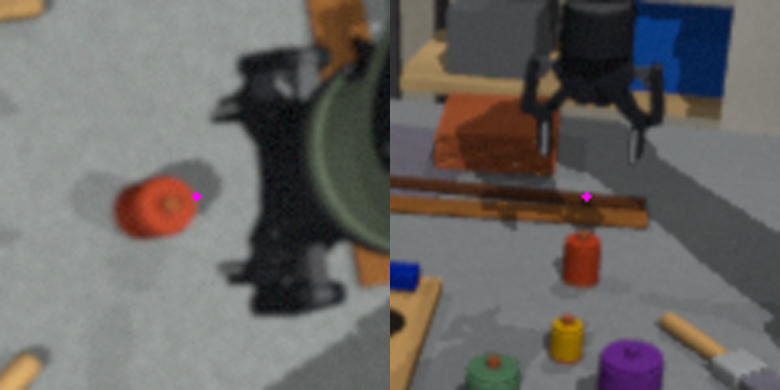

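Run:
```python
from h import *
o=[]
for n in("top","side"):
    im=eyes.read_camera(n);s=status.state();print(s["time_s"],s["tool_pos"])
    t=proj(n,s["tool_pos"])
    x,y=np.int32(t);c=cv2.resize(im[y-45:y+45,x-45:x+45],(540,540),interpolation=cv2.INTER_CUBIC)
    for dz,col in((0,(255,0,255)),(13,(0,255,255)),(40,(0,255,0))):
        for dx in(-42,42):
            p=(proj(n,s["tool_pos"]+np.array([dx,0,dz]))-[x-45,y-45])*6+3;cv2.circle(c,tuple(np.int32(p)),2,col,-1)
    o.append(c[70:470,:390] if 0 else cv2.resize(c,(400,400)))
cv2.imwrite("pics/m2.png",np.hstack(o))
```

```text
2.65 [ 444.79326197 -321.18546513   99.31486727]
2.7 [ 444.83856283 -321.10870661   99.29356468]
```

View pics/m2.png

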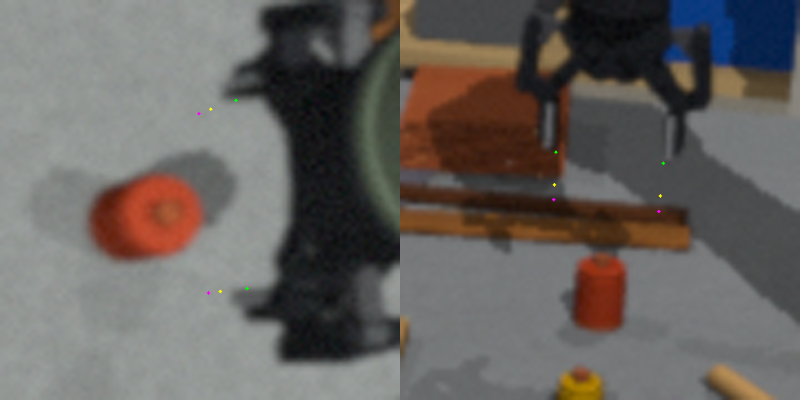

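The tips look about 27 mm higher than stated for the open gripper, so I descend in steps and look.

Emit:
play_rows(
  series=[
    [85,[0,0,0.03],0],
    [85,[0,0,0.08],0],
    [85,[0,0,0.13],0],
    [85,[0,0,0.165],0],
    [85,[0,0,0.175],0],
    [85,[0,0,0.175],0],
    [85,[0,0,0.175],0],
  ],
)

```text
time_s: 3.28
tool_pos: [445.0, -320.7, 29.1]
ee_rot: [0.001, 0.708, 0.706, 0.0]
ft_force: [0.2, -0.0, 0.8]
grip_width: 85.0
gripper_force: 0.0
```

```bash
cat > look.py <<'E'
import sys
from h import *
def look(name):
    o=[]
    for n in("top","side"):
        im=eyes.read_camera(n);s=status.state()
        t=proj(n,s["tool_pos"]);x,y=np.int32(t);x=min(max(x,45),595);y=min(max(y,45),355);c=cv2.resize(im[y-45:y+45,x-45:x+45],(540,540),interpolation=cv2.INTER_CUBIC)
        for dz,col in((0,(255,0,255)),(13,(0,255,255))):
            for dx in(-42,42):
                p=(proj(n,s["tool_pos"]+np.array([dx,0,dz]))-[x-45,y-45])*6+3;cv2.circle(c,tuple(np.int32(p)),2,col,-1)
        o.append(cv2.resize(c,(400,400)))
    print(s["time_s"],s["tool_pos"],s["grip_width"]);cv2.imwrite(f"pics/{name}.png",np.hstack(o))
look(sys.argv[1])
E
python3 look.py m3
```

```text
3.3833 [ 445.05122936 -320.83895103   29.21511972] 84.8990418666656
```

View pics/m3.png

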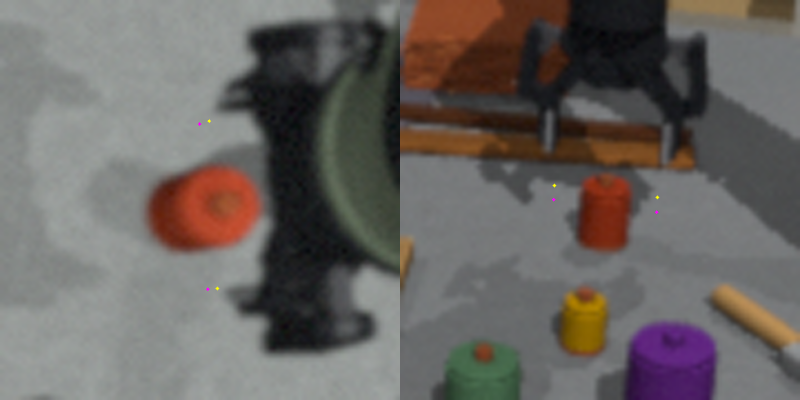

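The tips still sit at the level of the knob top, roughly z≈70, so I go down to a reported 6 mm (safe either way) and look again.

Emit:
play_rows(
  series=[
    [85,[0,0,0.02],0],
    [85,[0,0,0.04],0],
    [85,[0,0,0.055],0],
    [85,[0,0,0.058],0],
    [85,[0,0,0.058],0],
  ],
)

```text
time_s: 3.8
tool_pos: [444.3, -320.2, 4.2]
ee_rot: [-0.001, 0.708, 0.706, -0.0]
ft_force: [-0.1, -0.2, 0.6]
grip_width: 84.7
gripper_force: 0.0
```

```bash
python3 look.py m4
```

```text
3.9 [ 444.62319025 -320.39086828    4.89322084] 84.91886769581922
```

View pics/m4.png

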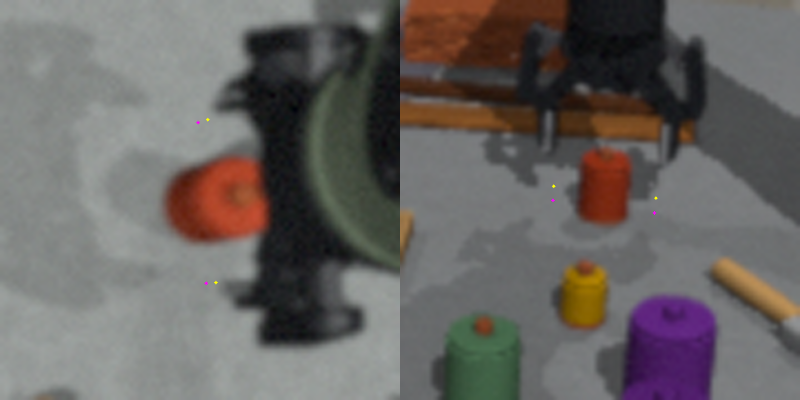

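Emit:
play_rows(
  series=[
    [85,[0,0,0.015],0],
    [85,[0,0,0.03],0],
    [85,[0,0,0.0375],0],
    [85,[0,0,0.0375],0],
    [85,[0,0,0.0375],0],
  ],
)

```text
time_s: 4.32
tool_pos: [444.5, -320.4, -10.3]
ee_rot: [-0.0, 0.708, 0.706, -0.0]
ft_force: [-0.1, -0.0, -0.1]
grip_width: 85.2
gripper_force: 0.0
```

```bash
python3 look.py m5
```

```text
4.4167 [ 444.67974748 -320.46489775  -10.01203841] 84.944834988863
```

View pics/m5.png

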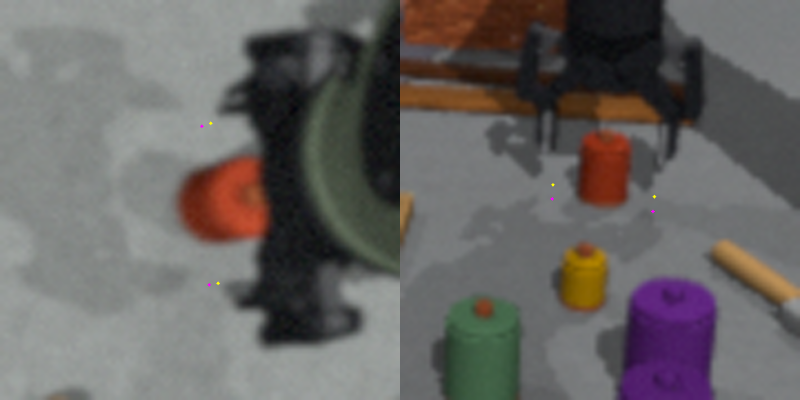

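Tips are now at z≈38 for a reported −10, so the true height is the reported one plus about 34 mm; sideways it is aligned. I go 19 mm lower and close.

Emit:
play_rows(
  series=[
    [85,[0,0,0.02],0],
    [85,[0,0,0.04],0],
    [85,[0,0,0.0475],0],
    [85,[0,0,0.0475],0],
    [60,[0,0,0.0475],0],
    [45,[0,0,0.0475],0],
    [35,[0,0,0.0475],0],
    [35,[0,0,0.0475],0],
    [35,[0,0,0.0475],0],
    [35,[0,0,0.0475],0],
    [35,[0,0,0.0475],0],
    [35,[0,0,0.0475],0],
  ],
  newtons=40,
)

```text
time_s: 5.42
tool_pos: [444.7, -320.5, -28.8]
ee_rot: [0.0, 0.708, 0.706, 0.0]
ft_force: [-1.4, 0.9, 6.0]
grip_width: 41.3
gripper_force: 40.1
```

Emit:
play_rows(
  series=[
    [35,[0,0,-0.01],0],
    [35,[0,0,-0.03],0],
    [35,[0,0,-0.06],0],
    [35,[0,0,-0.1],0],
    [35,[0,0,-0.14],0],
    [35,[0,0,-0.17],0],
    [35,[0,0,-0.18],0],
    [35,[0,0,-0.18],0],
  ],
)

```text
time_s: 6.08
tool_pos: [445.0, -320.9, 44.3]
ee_rot: [0.001, 0.708, 0.706, 0.0]
ft_force: [-0.7, 0.2, -1.6]
grip_width: 41.2
gripper_force: 40.6
```

```bash
python3 look.py m6
```

```text
6.1833 [ 444.42073168 -320.40865379   42.76416542] 40.82245152463586
```

View pics/m6.png

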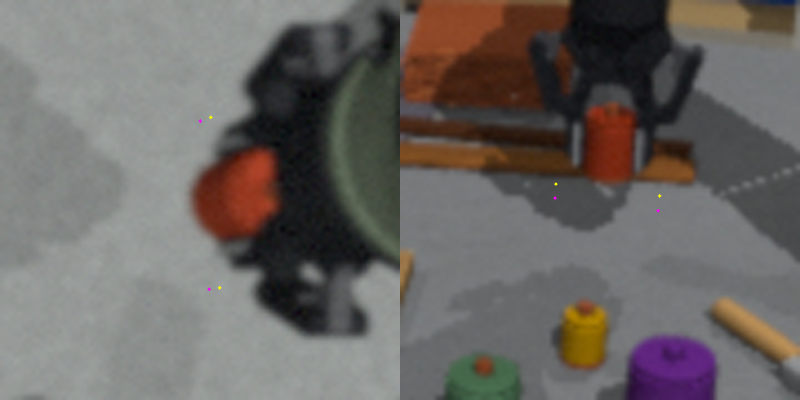

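```bash
cat > held.py <<'E'
import sys
from h import *
# fit x,y,z0 of held jar j from the side picture, given y from tool
def held(j,z0):
    s=status.state();t=s["tool_pos"];n="side";im=eyes.read_camera(n);D,H=J[j];c=proj(n,[t[0],t[1],z0+H/2])
    f=mask_feat(seg(n,im,j,c,28));w=np.array([0,0,1,1,1,1])
    r=least_squares(lambda q:w*(hullc(n,jar_pts(q[0],t[1],q[1],D,H))-f),[t[0],z0]);print("tool",t.round(1),"jar x,z0",r.x.round(1),np.abs(r.fun).max().round(1))
    im=eyes.read_camera("top");c=proj("top",[r.x[0],t[1],r.x[1]+H/2]);f=mask_feat(seg("top",im,j,c,28))
    print("top bbox",f[2:].round(1),"predicted",hullc("top",jar_pts(r.x[0],t[1],r.x[1],D,H))[2:].round(1))
held(sys.argv[1],float(sys.argv[2]))
E
python3 held.py m 72
```

```text
tool [ 444.4 -320.4   42.8] jar x,z0 [444.4  72. ] 23.0
top bbox [461.5 481.5 197.5 218.5] predicted [460.  489.3 197.2 219.3]
```

Emit:
play_rows(
  series=[
    [35,[0.02,0.012,0],0],
    [35,[0.06,0.036,0],0],
    [35,[0.13,0.078,0],0],
    [35,[0.21,0.126,0],0],
    [35,[0.29,0.174,0],0],
    [35,[0.37,0.222,0],0],
    [35,[0.45,0.27,0],0],
    [35,[0.53,0.317,0],0],
    [35,[0.61,0.365,0],0],
    [35,[0.67,0.401,0],0],
    [35,[0.71,0.425,0],0],
    [35,[0.7275,0.435,0],0],
  ],
)

```text
time_s: 7.28
tool_pos: [620.3, -25.7, 42.3]
ee_rot: [-0.001, 0.707, 0.707, 0.001]
ft_force: [0.9, 0.2, -1.8]
grip_width: 40.8
gripper_force: 40.7
```

Emit:
play_rows(
  series=[
    [35,[0,0,0],0],
    [35,[0,0,0],0],
    [35,[0,0,0.03],0],
    [35,[0,0,0.06],0],
    [35,[0,0,0.08],0],
    [35,[0,0,0.09],0],
    [35,[0,0,0.09],0],
    [35,[0,0,0.09],0],
  ],
)

```text
time_s: 7.95
tool_pos: [619.4, -30.2, 6.7]
ee_rot: [-0.0, 0.708, 0.706, -0.0]
ft_force: [-0.5, -0.5, -0.6]
grip_width: 41.5
gripper_force: 40.7
```

```bash
python3 held.py m 36; python3 look.py m7
```

```text
tool [619.4 -30.2   6.7] jar x,z0 [618.8  36. ] 3.2
8.15 [619.78135755 -29.99406424   7.32875247] 41.6429270192846Traceback (most recent call last):
  File "held.py", line 10, in <module>
    held(sys.argv[1],float(sys.argv[2]))
    ~~~~^^^^^^^^^^^^^^^^^^^^^^^^^^^^^^^^
  File "held.py", line 8, in held
    im=eyes.read_camera("top");c=proj("top",[r.x[0],t[1],r.x[1]+H/2]);f=mask_feat(seg("top",im,j,c,28))
                                                                                  ~~~^^^^^^^^^^^^^^^^^
  File "h.py", line 36, in seg
    nl,L,st,ce=cv2.connectedComponentsWithStats(k);b=1+np.argmax(st[1:,4]);return L==b
                                                       ~~~~~~~~~^^^^^^^^^^
    return _wrapfunc(a, 'argmax', axis=axis, out=out, **kwds)
    return bound(*args, **kwds)
ValueError: attempt to get argmax of an empty sequence
```

View pics/m7.png

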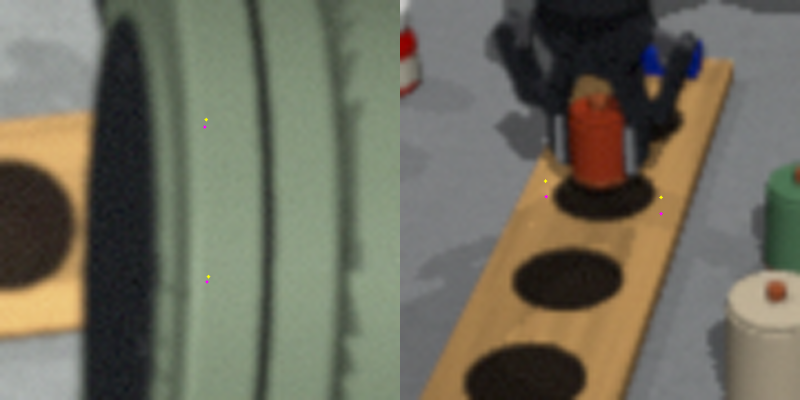

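Emit:
play_rows(
  series=[
    [35,[0,0,0.01],0],
    [35,[0,0,0.02],0],
    [35,[0,0,0.03],0],
    [35,[0,0,0.036],0],
    [35,[0,0,0.04],0],
    [35,[0,0,0.043],0],
    [35,[0,0,0.0445],0],
    [35,[0,0,0.0445],0],
  ],
)

```text
time_s: 8.82
tool_pos: [619.5, -30.0, -10.7]
ee_rot: [-0.0, 0.708, 0.706, -0.0]
ft_force: [-2.9, 0.1, 2.3]
grip_width: 41.4
gripper_force: 40.9
```

Emit:
play_rows(
  series=[
    [44,[0,0,0],0],
    [48,[0,0,0],0],
    [56,[0,0,0],0],
    [70,[0,0,0],0],
    [80,[0,0,0],0],
    [80,[0,0,-0.03],0],
    [80,[0,0,-0.08],0],
    [80,[0,0,-0.15],0],
    [80,[0,0,-0.22],0],
    [80,[0,0,-0.26],0],
    [80,[0,0,-0.27],0],
    [80,[0,0,-0.27],0],
  ],
)

```text
time_s: 9.82
tool_pos: [620.1, -30.1, 98.7]
ee_rot: [0.001, 0.708, 0.706, 0.001]
ft_force: [-0.0, -0.0, -0.9]
grip_width: 79.8
gripper_force: 0.0
```

```bash
cat > placed.py <<'E'
import sys
from h import *
def placed(j,x,y):
    for n in("side","top"):
        im=eyes.read_camera(n);D,H=J[j];c=proj(n,[x,y,18+H/2])
        try: q,e=fit(n,seg(n,im,j,c,25),j,18,[x,y]);print(n,q.round(1),e.round(1))
        except Exception as ex: print(n,"no fit")
        for d in spotter.tip_of(n,f"jar_{j}_center")[:2]:print(" tip",round(d["confidence"],2),atz(n,d["at"],18+H/2).round(1))
    print(status.state()["tool_pos"])
placed(sys.argv[1],float(sys.argv[2]),float(sys.argv[3]))
E
python3 placed.py m 618 -30
```

```text
side [618. -30.] 1.6
 tip 0.51 [621.4 -31.7  47. ]
top no fit
[619.01163083 -29.97757611  96.13446292]
```

The fits never moved: float32 made the derivatives vanish. I fix that and refit the other jars from the first pictures.

```bash
sed -i 's/np.float32))\[:,0\]/np.float32))[:,0].astype(float)/; s/h=outline(n,pts);m=cv2.moments(h)/h=outline(n,pts);m=cv2.moments(h.astype(np.float32))/; s/f),x0);return/f),x0,diff_step=2e-3,x_scale=10);return/' h.py; sed -i 's/\[t\[0\],z0\])/[t[0],z0],diff_step=5e-3)/' held.py
python3 placed.py m 618.5 -31
python3 - <<'E'
from h import *
for n in("top","side"):
    im=cv2.imread(f"pics/{n}0.png")
    for j in J:
        c=SEED[n][j];m=seg(n,im,j,c,25);q,e=fit(n,m,j,0,atz(n,c,30)[:2]);print(n,j,q.round(1),e.round(1),m.sum(),mask_feat(m)[2:])
E
```

```text
side [617.  -26.4] 0.5
 tip 0.57 [629.6 -32.   47. ]
top no fit
[619.29366219 -29.99086019  96.56068857]
top s [ 429.7 -152.5] 1.0 189 [378.5 395.5 211.5 225.5]
top m [ 444.5 -323.4] 0.9 357 [450.5 475.5 201.5 220.5]
top l [472.6 -11.3] 1.8 354 [314.5 335.5 188.5 210.5]
top xl [453.8 142.9] 1.8 622 [240.5 268.5 193.5 222.5]
side s [ 429.6 -145.3] 1.3 127 [345.5 356.5 180.5 194.5]
side m [ 444.6 -318. ] 0.6 167 [349.5 361.5 153.5 170.5]
side l [472.7 -10.3] 2.0 336 [320.5 336.5 192.5 216.5]
side xl [454.5 139.2] 1.3 711 [310.5 333.5 215.5 250.5]
```

The red jar sits 2 mm from its mark in the side picture. Next the ochre one.

Emit:
play_rows(
  series=[
    [85,[-0.02,-0.03,0],0],
    [85,[-0.05,-0.08,0],0],
    [85,[-0.1,-0.16,0],0],
    [85,[-0.15,-0.24,0],0],
    [85,[-0.2,-0.32,0],0],
    [85,[-0.25,-0.4,0],0],
    [85,[-0.28,-0.45,0],0],
    [85,[-0.3,-0.474,0],0],
    [85,[-0.3,-0.474,0],0],
    [85,[-0.3,-0.474,0.05],0],
    [85,[-0.3,-0.474,0.1],0],
    [85,[-0.3,-0.474,0.1],0],
  ],
)

```text
time_s: 11.22
tool_pos: [429.8, -148.3, 54.7]
ee_rot: [-0.001, 0.708, 0.706, -0.0]
ft_force: [-0.5, 0.2, -0.0]
grip_width: 85.2
gripper_force: 0.0
```

Emit:
play_rows(
  series=[
    [85,[0,0,0.04],0],
    [85,[0,0,0.1],0],
    [85,[0,0,0.15],0],
    [85,[0,0,0.18],0],
    [85,[0,0,0.19],0],
    [85,[0,0,0.19],0],
  ],
)

```text
time_s: 11.72
tool_pos: [430.0, -148.8, -19.1]
ee_rot: [-0.0, 0.708, 0.706, -0.0]
ft_force: [-0.0, 0.6, 0.4]
grip_width: 84.9
gripper_force: 0.0
```

```bash
python3 look.py s1
```

```text
11.8167 [ 430.17355402 -149.2598737   -18.11174237] 85.24225337904377
```

View pics/s1.png

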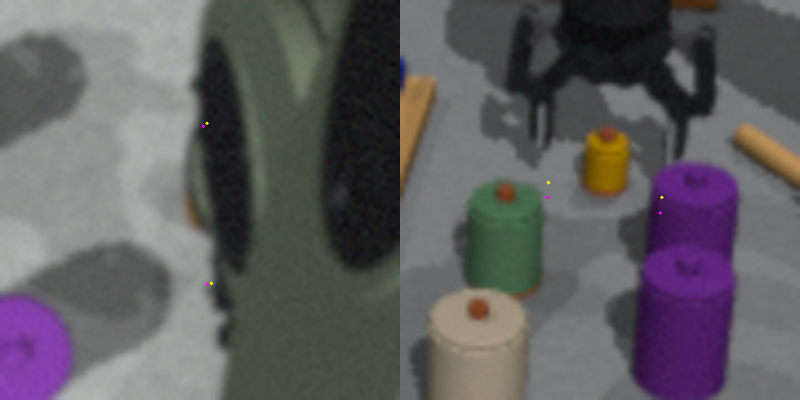

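The open fingers straddle the ochre jar (606,160) with tips at about z=28, as predicted.

Emit:
play_rows(
  series=[
    [85,[0,0,0.012],0],
    [85,[0,0,0.025],0],
    [85,[0,0,0.0315],0],
    [70,[0,0,0.0315],0],
    [50,[0,0,0.0315],0],
    [38,[0,0,0.0315],0],
    [28,[0,0,0.0315],0],
    [28,[0,0,0.0315],0],
    [28,[0,0,0.0315],0],
    [28,[0,0,0.0315],0],
    [28,[0,0,0.0315],0],
    [28,[0,0,0.0315],0],
  ],
  newtons=40,
)

```text
time_s: 12.82
tool_pos: [429.6, -149.4, -31.2]
ee_rot: [0.0, 0.708, 0.706, 0.0]
ft_force: [-0.8, 0.9, 6.2]
grip_width: 32.9
gripper_force: 39.2
```

Emit:
play_rows(
  series=[
    [28,[0,0,0],0],
    [28,[0,0,-0.01],0],
    [28,[0,0,-0.03],0],
    [28,[0,0,-0.06],0],
    [28,[0,0,-0.1],0],
    [28,[0,0,-0.14],0],
    [28,[0,0,-0.17],0],
    [28,[0,0,-0.18],0],
    [28,[0,0,-0.18],0],
  ],
)

```text
time_s: 13.57
tool_pos: [430.0, -149.7, 41.6]
ee_rot: [0.001, 0.708, 0.706, 0.0]
ft_force: [0.4, 0.3, -1.1]
grip_width: 32.9
gripper_force: 39.8
```

```bash
python3 held.py s 72
```

```text
tool [ 430.  -149.7   41.6] jar x,z0 [430.7  70. ] 0.8
top bbox [385.5 387.5 217.5 221.5] predicted [382.4 401.7 207.1 224.5]
```

Emit:
play_rows(
  series=[
    [28,[0.003,0.02,0],0],
    [28,[0.006,0.06,0],0],
    [28,[0.012,0.12,0],0],
    [28,[0.018,0.19,0],0],
    [28,[0.024,0.26,0],0],
    [28,[0.028,0.33,0],0],
    [28,[0.032,0.4,0],0],
    [28,[0.036,0.46,0],0],
    [28,[0.0375,0.49,0],0],
    [28,[0.0375,0.4985,0],0],
    [28,[0.0375,0.4985,0],0],
    [28,[0.0375,0.4985,0],0],
  ],
)

```text
time_s: 14.67
tool_pos: [628.2, -135.0, 39.9]
ee_rot: [-0.001, 0.708, 0.706, -0.0]
ft_force: [-0.2, -0.5, -1.6]
grip_width: 32.8
gripper_force: 39.9
```

Emit:
play_rows(
  series=[
    [28,[0,0,0.02],0],
    [28,[0,0,0.05],0],
    [28,[0,0,0.08],0],
    [28,[0,0,0.1],0],
    [28,[0,0,0.115],0],
    [28,[0,0,0.122],0],
    [28,[0,0,0.128],0],
    [28,[0,0,0.132],0],
    [28,[0,0,0.135],0],
    [28,[0,0,0.135],0],
  ],
)

```text
time_s: 15.5
tool_pos: [629.2, -135.0, -13.1]
ee_rot: [0.0, 0.708, 0.706, 0.0]
ft_force: [-0.5, -0.4, -1.4]
grip_width: 32.8
gripper_force: 39.9
```

```bash
python3 held.py s 18
```

```text
tool [ 629.2 -135.   -13.1] jar x,z0 [641.5 -18.8] 18.7
top bbox [347.5 381.5 111.5 156.5] predicted [367.5 383.9 121.4 139.4]
```

Emit:
play_rows(
  series=[
    [28,[0,0,0.001],0],
    [28,[0,0,0.0025],0],
    [28,[0,0,0.0025],0],
    [34,[0,0,0.0025],0],
    [38,[0,0,0.0025],0],
    [46,[0,0,0.0025],0],
    [60,[0,0,0.0025],0],
    [75,[0,0,0.0025],0],
    [75,[0,0,-0.03],0],
    [75,[0,0,-0.1],0],
    [75,[0,0,-0.2],0],
    [75,[0,0,-0.27],0],
  ],
)

```text
time_s: 16.6
tool_pos: [629.4, -135.0, 98.2]
ee_rot: [0.001, 0.708, 0.706, 0.001]
ft_force: [-0.1, -0.0, 0.6]
grip_width: 74.8
gripper_force: 0.0
```

Run:
```python
from h import *
im=eyes.read_camera("side");cv2.imwrite("pics/s2.png",cv2.resize(im[120:280,210:410],(750,600),interpolation=cv2.INTER_CUBIC));print(status.state()["tool_pos"])
for d in spotter.silhouettes("side","jar_s_center")[:2]:print(d["confidence"],d["at"],fit("side",d["pixels"],"s",18,[629,-135]))
```

```text
[ 631.54852669 -135.36198685  103.08991969]
0.7 [291.7, 174.7] (array([ 628.93901663, -134.19755018]), np.float64(1.476959228515625))
```

View pics/s2.png

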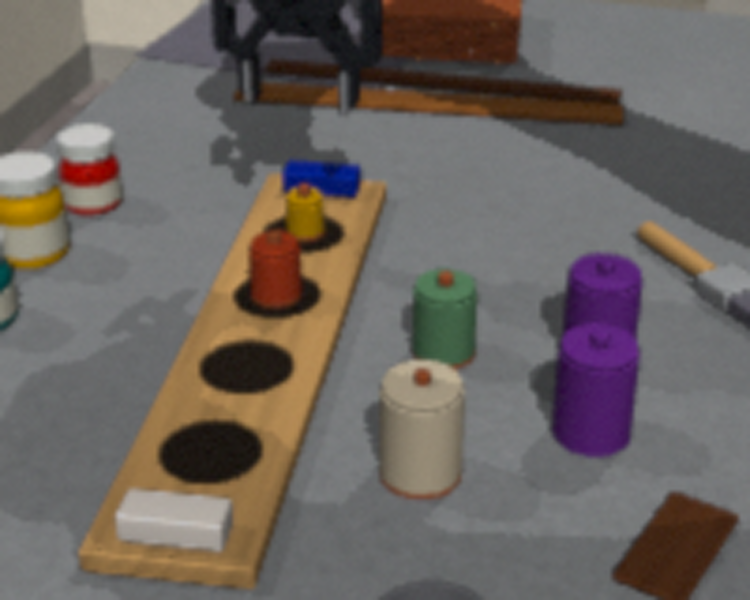

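The ochre and red jars stand upright within their marks, both within about 3 mm. Next the green one.

Emit:
play_rows(
  series=[
    [85,[0.02,-0.025,0],0],
    [85,[0.06,-0.076,0],0],
    [85,[0.12,-0.152,0],0],
    [85,[0.18,-0.228,0],0],
    [85,[0.24,-0.304,0],0],
    [85,[0.29,-0.367,0],0],
    [85,[0.31,-0.392,0],0],
    [85,[0.31,-0.392,0],0],
    [85,[0.31,-0.392,0],0],
  ],
)

```text
time_s: 17.45
tool_pos: [472.8, -10.3, 95.1]
ee_rot: [0.0, 0.708, 0.706, 0.0]
ft_force: [0.6, -0.4, -0.3]
grip_width: 85.2
gripper_force: 0.0
```

Emit:
play_rows(
  series=[
    [85,[0,0,0.03],0],
    [85,[0,0,0.08],0],
    [85,[0,0,0.14],0],
    [85,[0,0,0.2],0],
    [85,[0,0,0.23],0],
    [85,[0,0,0.24],0],
    [85,[0,0,0.24],0],
  ],
)

```text
time_s: 18.03
tool_pos: [472.7, -11.0, -2.1]
ee_rot: [-0.0, 0.708, 0.706, -0.0]
ft_force: [-0.0, 0.1, 1.0]
grip_width: 85.0
gripper_force: 0.0
```

```bash
python3 look.py l1; python3 -c "
from h import *
s=status.state();im=eyes.read_camera('side');q=fit('side',seg('side',im,'l',(329,206),25),'l',0,[472,-11]);print(q,s['tool_pos'],s['ft_force'])"
```

```text
18.1333 [473.14836197 -10.86031389  -0.83580589] 84.91528262201163
(array([472.95298005, -11.5866078 ]), np.float64(1.2724151611328125)) [473.14836197 -10.86031389  -0.83580589] [-0.054679    0.45227793  0.72639706]
```

View pics/l1.png

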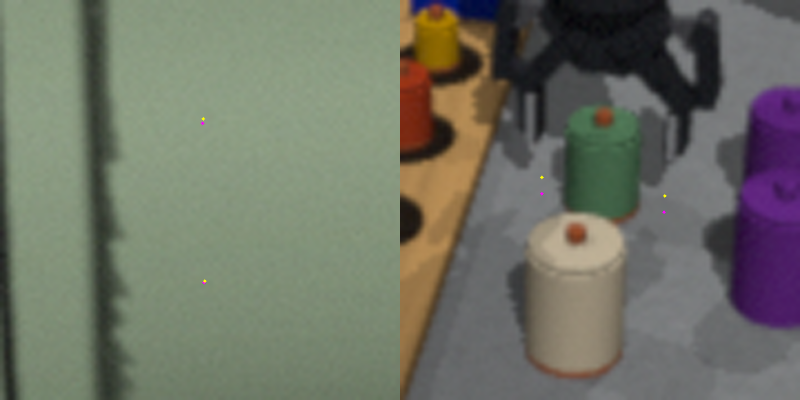

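The fingers straddle the green jar at (603,160).

Emit:
play_rows(
  series=[
    [85,[0,0,0.02],0],
    [85,[0,0,0.045],0],
    [85,[0,0,0.0575],0],
    [75,[0,0,0.0575],0],
    [60,[0,0,0.0575],0],
    [48,[0,0,0.0575],0],
    [43,[0,0,0.0575],0],
    [43,[0,0,0.0575],0],
    [43,[0,0,0.0575],0],
    [43,[0,0,0.0575],0],
    [43,[0,0,0.0575],0],
  ],
  newtons=50,
)

```text
time_s: 19.1
tool_pos: [472.7, -10.5, -24.1]
ee_rot: [0.0, 0.708, 0.706, 0.0]
ft_force: [-1.4, 1.1, 6.6]
grip_width: 49.1
gripper_force: 51.7
```

Emit:
play_rows(
  series=[
    [43,[0,0,0],0],
    [43,[0,0,-0.01],0],
    [43,[0,0,-0.03],0],
    [43,[0,0,-0.06],0],
    [43,[0,0,-0.1],0],
    [43,[0,0,-0.14],0],
    [43,[0,0,-0.17],0],
    [43,[0,0,-0.18],0],
    [43,[0,0,-0.18],0],
  ],
)

```text
time_s: 19.85
tool_pos: [473.1, -10.6, 48.6]
ee_rot: [0.001, 0.708, 0.706, 0.001]
ft_force: [-0.5, 0.1, -2.1]
grip_width: 49.0
gripper_force: 51.9
```

```bash
python3 held.py l 72
```

```text
tool [473.1 -10.6  48.6] jar x,z0 [474.3  72. ] 1.1Traceback (most recent call last):
  File "held.py", line 10, in <module>
    held(sys.argv[1],float(sys.argv[2]))
    ~~~~^^^^^^^^^^^^^^^^^^^^^^^^^^^^^^^^
  File "held.py", line 8, in held
    im=eyes.read_camera("top");c=proj("top",[r.x[0],t[1],r.x[1]+H/2]);f=mask_feat(seg("top",im,j,c,28))
                                                                                  ~~~^^^^^^^^^^^^^^^^^
  File "h.py", line 36, in seg
    nl,L,st,ce=cv2.connectedComponentsWithStats(k);b=1+np.argmax(st[1:,4]);return L==b
                                                       ~~~~~~~~~^^^^^^^^^^
    return _wrapfunc(a, 'argmax', axis=axis, out=out, **kwds)
    return bound(*args, **kwds)
ValueError: attempt to get argmax of an empty sequence
```

Emit:
play_rows(
  series=[
    [43,[0.012,0.02,0],0],
    [43,[0.04,0.065,0],0],
    [43,[0.08,0.13,0],0],
    [43,[0.12,0.19,0],0],
    [43,[0.155,0.25,0],0],
    [43,[0.185,0.3,0],0],
    [43,[0.205,0.327,0],0],
    [43,[0.21,0.335,0],0],
    [43,[0.21,0.335,0],0],
    [43,[0.21,0.335,0],0],
    [43,[0.21,0.335,0],0],
  ],
)

```text
time_s: 20.87
tool_pos: [606.1, 72.2, 47.3]
ee_rot: [-0.0, 0.708, 0.706, -0.001]
ft_force: [0.3, 0.3, -1.6]
grip_width: 49.1
gripper_force: 52.1
```

Emit:
play_rows(
  series=[
    [43,[0,0,0.02],0],
    [43,[0,0,0.05],0],
    [43,[0,0,0.08],0],
    [43,[0,0,0.1],0],
    [43,[0,0,0.115],0],
    [43,[0,0,0.122],0],
    [43,[0,0,0.128],0],
    [43,[0,0,0.132],0],
    [43,[0,0,0.136],0],
    [43,[0,0,0.136],0],
  ],
)

```text
time_s: 21.7
tool_pos: [607.1, 73.1, -6.1]
ee_rot: [0.0, 0.708, 0.706, 0.0]
ft_force: [-3.8, -0.7, 7.6]
grip_width: 48.8
gripper_force: 52.6
```

```bash
python3 held.py l 18 2>&1 | head -1;  python3 placed.py l 607 74
```

```text
tool [607.1  73.1  -6.1] jar x,z0 [609.5  17.2] 1.4
side [609.1  76.7] 1.9
 tip 0.87 [605.2  69.3  54. ]
top no fit
[607.03897513  73.04349809  -6.13202963]
```

Emit:
play_rows(
  series=[
    [50,[0,0,0],0],
    [53,[0,0,0],0],
    [60,[0,0,0],0],
    [72,[0,0,0],0],
    [82,[0,0,0],0],
    [82,[0,0,0],0],
    [82,[0,0,-0.04],0],
    [82,[0,0,-0.1],0],
    [82,[0,0,-0.18],0],
    [82,[0,0,-0.25],0],
    [82,[0,0,-0.28],0],
    [82,[0,0,-0.28],0],
  ],
)

```text
time_s: 23.0
tool_pos: [608.2, 73.2, 108.1]
ee_rot: [0.001, 0.708, 0.706, 0.002]
ft_force: [0.4, 0.8, 1.1]
grip_width: 82.3
gripper_force: 0.0
```

```bash
python3 placed.py l 607 74
```

```text
side [605.6  74.4] 1.6
 tip 0.88 [602.2  75.9  54. ]
top no fit
[606.36131553  72.92786344 104.03780131]
```

Emit:
play_rows(
  series=[
    [85,[0.012,-0.027,0],0],
    [85,[0.035,-0.08,0],0],
    [85,[0.07,-0.16,0],0],
    [85,[0.105,-0.235,0],0],
    [85,[0.135,-0.305,0],0],
    [85,[0.16,-0.36,0],0],
    [85,[0.17,-0.3825,0],0],
    [85,[0.17,-0.3825,0],0],
    [85,[0.17,-0.3825,0],0],
    [85,[0.17,-0.3825,0.03],0],
    [85,[0.17,-0.3825,0.07],0],
    [85,[0.17,-0.3825,0.08],0],
  ],
)

```text
time_s: 24.2
tool_pos: [454.3, 140.7, 71.2]
ee_rot: [-0.0, 0.709, 0.706, -0.001]
ft_force: [-0.6, 1.0, -0.8]
grip_width: 85.1
gripper_force: 0.0
```

```bash
python3 look.py x1; python3 -c "
from h import *
s=status.state();im=eyes.read_camera('side');q=fit('side',seg('side',im,'xl',(322,236),25),'xl',0,[454,140]);print(q,s['tool_pos'],s['ft_force'])"
```

```text
24.3 [454.19238899 140.92078866  72.34683519] 84.7209697828648
(array([455.03302539, 138.79448409]), np.float64(1.0224456787109375)) [454.19238899 140.92078866  72.34683519] [0.02154326 0.52740043 0.00916425]
```

View pics/x1.png

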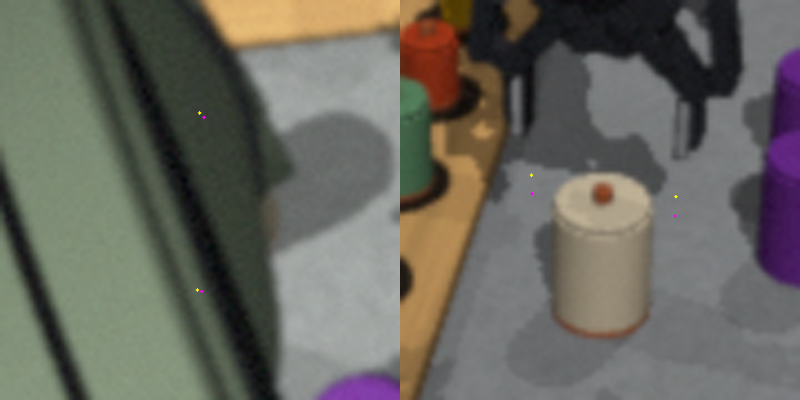

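The gripper is centred over the cream jar (602,250).

Emit:
play_rows(
  series=[
    [85,[0,0,0.03],0],
    [85,[0,0,0.08],0],
    [85,[0,0,0.13],0],
    [85,[0,0,0.17],0],
    [85,[0,0,0.195],0],
    [85,[0,0,0.203],0],
    [85,[0,0,0.203],0],
    [85,[0,0,0.203],0],
  ],
)

```text
time_s: 25.02
tool_pos: [454.5, 141.6, -7.3]
ee_rot: [0.0, 0.708, 0.706, 0.0]
ft_force: [-0.7, -0.1, -0.0]
grip_width: 85.2
gripper_force: 0.0
```

Emit:
play_rows(
  series=[
    [75,[0,0,0],0],
    [65,[0,0,0],0],
    [57,[0,0,0],0],
    [51,[0,0,0],0],
    [51,[0,0,0],0],
    [51,[0,0,0],0],
    [51,[0,0,0],0],
    [51,[0,0,0],0],
  ],
  newtons=60,
)

```text
time_s: 25.68
tool_pos: [454.3, 141.6, -7.2]
ee_rot: [0.0, 0.708, 0.706, 0.0]
ft_force: [-1.9, -0.2, 15.8]
grip_width: 56.8
gripper_force: 60.8
```

Emit:
play_rows(
  series=[
    [51,[0,0,0],0],
    [51,[0,0,-0.01],0],
    [51,[0,0,-0.03],0],
    [51,[0,0,-0.06],0],
    [51,[0,0,-0.1],0],
    [51,[0,0,-0.14],0],
    [51,[0,0,-0.17],0],
    [51,[0,0,-0.18],0],
    [51,[0,0,-0.18],0],
  ],
)

```text
time_s: 26.43
tool_pos: [454.5, 141.6, 64.9]
ee_rot: [0.0, 0.708, 0.706, 0.001]
ft_force: [-0.1, -0.1, -4.1]
grip_width: 57.1
gripper_force: 64.7
```

```bash
python3 held.py xl 72 2>&1 | head -1
```

```text
tool [454.5 141.6  64.9] jar x,z0 [455.4  72.2] 1.0
```

Emit:
play_rows(
  series=[
    [51,[0.005,0.02,0],0],
    [51,[0.015,0.06,0],0],
    [51,[0.03,0.12,0],0],
    [51,[0.05,0.19,0],0],
    [51,[0.065,0.25,0],0],
    [51,[0.078,0.305,0],0],
    [51,[0.087,0.34,0],0],
    [51,[0.09,0.35,0],0],
    [51,[0.09,0.35,0],0],
    [51,[0.09,0.35,0],0],
    [51,[0.09,0.35,0],0],
  ],
)

```text
time_s: 27.45
tool_pos: [593.3, 176.9, 63.6]
ee_rot: [-0.0, 0.708, 0.706, -0.001]
ft_force: [0.1, -1.5, -3.7]
grip_width: 57.1
gripper_force: 65.3
```

Emit:
play_rows(
  series=[
    [51,[0,0,0.02],0],
    [51,[0,0,0.05],0],
    [51,[0,0,0.08],0],
    [51,[0,0,0.1],0],
    [51,[0,0,0.115],0],
    [51,[0,0,0.122],0],
    [51,[0,0,0.128],0],
    [51,[0,0,0.132],0],
    [51,[0,0,0.1355],0],
    [51,[0,0,0.1355],0],
  ],
)

```text
time_s: 28.28
tool_pos: [594.4, 177.1, 10.8]
ee_rot: [0.0, 0.708, 0.706, 0.0]
ft_force: [-5.8, -2.0, 12.0]
grip_width: 57.0
gripper_force: 66.4
```

```bash
python3 look.py x2; python3 placed.py xl 594 178
```

```text
28.3833 [594.35754145 177.11304131  10.8614069 ] 56.83521072600802
side [583.7 192.2] 14.9
 tip 0.9 [339.3 102.4  61. ]
 tip 0.89 [592.9 177.   61. ]
top no fit
 tip 0.96 [353.7 -40.7  61. ]
[594.33307757 177.1260105   10.85761632]
```

View pics/x2.png

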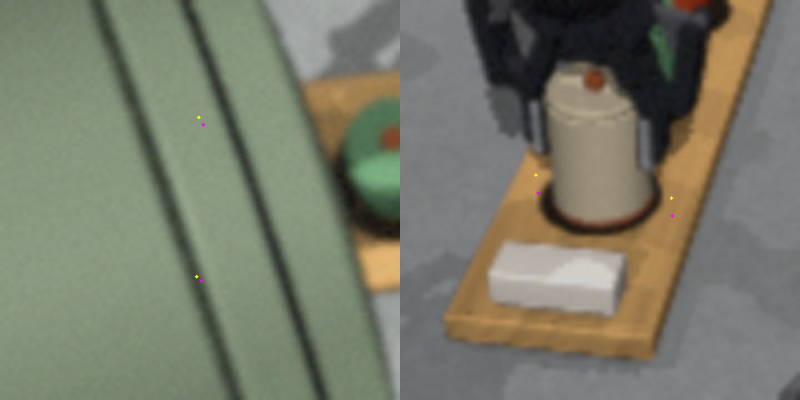

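The cream jar stands centred in its mark (600,205), in contact with the board. I release it, rise and back away.

Emit:
play_rows(
  series=[
    [58,[0,0,0],0],
    [61,[0,0,0],0],
    [67,[0,0,0],0],
    [76,[0,0,0],0],
    [85,[0,0,0],0],
    [85,[0,0,0],0],
    [85,[0,0,-0.04],0],
    [85,[0,0,-0.1],0],
    [85,[0,0,-0.18],0],
    [85,[0,0,-0.25],0],
    [85,[0,0,-0.32],0],
    [85,[0,0,-0.34],0],
  ],
)

```text
time_s: 29.58
tool_pos: [595.5, 177.5, 149.8]
ee_rot: [0.001, 0.708, 0.706, 0.002]
ft_force: [0.1, -0.5, 0.4]
grip_width: 85.1
gripper_force: 0.0
```

Emit:
play_rows(
  series=[
    [85,[-0.03,-0.03,0],0],
    [85,[-0.09,-0.08,0],0],
    [85,[-0.17,-0.14,0],0],
    [85,[-0.26,-0.2,0],0],
    [85,[-0.35,-0.25,0],0],
    [85,[-0.44,-0.29,0],0],
    [85,[-0.53,-0.32,0],0],
    [85,[-0.62,-0.35,0],0],
    [85,[-0.71,-0.38,0],0],
    [85,[-0.8,-0.4,0],0],
    [85,[-0.88,-0.42,0],0],
    [85,[-0.92,-0.42,0],0],
  ],
)

```text
time_s: 30.58
tool_pos: [423.0, -194.3, 145.5]
ee_rot: [-0.0, 0.71, 0.704, -0.001]
ft_force: [-0.0, -0.9, -0.2]
grip_width: 85.0
gripper_force: 0.0
```

Run:
```python
from h import *
o=[]
for n in("top","side"):
    im=eyes.read_camera(n)
    for d in spotter.silhouettes(n,"mark_a")[:4]:
        f=mask_feat(d["pixels"]);print(n,"mark",atz(n,f[:2],18)[:2].round(1))
    for j,x,y in(("s",629,-134),("m",618,-30),("l",607,74),("xl",594,178)):
        D,H=J[j]
        for d in spotter.silhouettes(n,f"jar_{j}_center"):
            if np.linalg.norm(atz(n,d["at"],18+H/2)[:2]-[x,y])<40:
                q,e=fit(n,d["pixels"],j,18,[x,y]);print(n,j,q.round(1),e.round(1));break
    for d in spotter.silhouettes(n,"bowl")[:1]: print("bowl",mask_feat(d["pixels"])[:2])
    c=im[80:250,180:440] if n=="top" else im[140:290,220:420]
    o.append(cv2.resize(c,(400,int(c.shape[0]*400/c.shape[1])),interpolation=cv2.INTER_CUBIC))
h=max(a.shape[0] for a in o);cv2.imwrite("pics/end.png",np.hstack([cv2.copyMakeBorder(a,0,h-a.shape[0],0,0,0) for a in o]))
print(status.state()["tool_pos"])
```

```text
top mark [ 629.9 -136.8]
top mark [615.9 -32.6]
top mark [597.9  71.3]
top mark [569.6 184.7]
top s [ 627.7 -138.4] 0.4
top m [619. -32.] 1.0
top l [606.5  71.6] 1.1
top xl [593.2 174.8] 0.6
bowl [172.73864244 232.65900588]
side mark [594.1 191.8]
side mark [582.   76.9]
side s [ 628.3 -132.3] 0.5
side m [621.6 -36.9] 1.2
side l [609.3  63.8] 1.2
side xl [594.1 179.6] 0.5
bowl [324.56074587 289.94886582]
[ 425.04857236 -190.20114608  145.69977905]
```

View pics/end.png

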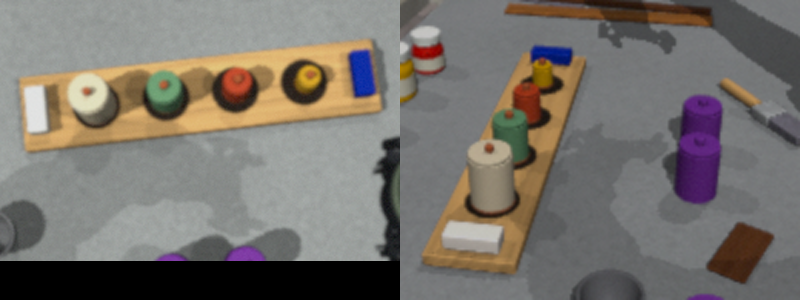

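All four jars are within 3 mm of the marks measured at the start, in the right order and upright, and the bowl has not moved.

```bash
python3 -c "
from station import order
print(order.job_done())"
```

```text
the job is handed in; nothing more can be done
None
```

I handed in the job with all four jars upright on their marks, smallest at the blue block to largest at the far end, each measured within about 3 mm of centre, and the bowl unmoved; no verdict was returned.

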